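# Fit the crank to the hand generator

### The arm

A 6-joint arm with a two-finger parallel gripper is mounted at the origin on the work surface. World frame = base frame: x ahead of the robot, y to its left, z up, the work surface at z = 0. Lengths are in m, angles in rad, forces in N, time in s.
With the tool pointing down it reaches from about 0.275 to 0.75 m from the base axis. Payload 10.2 kg.
Tool frame: the origin (TCP) lies between the finger pads; the fingertips stand arm.tips_ahead ahead of it and the grasp point (between the pads) is the TCP (arm.tips_ahead is the distance from the TCP to the fingertips, in m); z points along the fingers, y is the line along which they close (so a half turn about z gives the same grasp; the last joint's range is limited). The gripper opens to 88 mm and grips with 3 to 60 N. Pads are 18 mm wide; open, the fingers measure 123 mm over their backs; the gripper's body (75 mm by 187 mm) begins 45 mm behind the grasp point.
Start: joints at [-1.407, 0.313, 1.498, -0, 1.331, -0.223], TCP at [0.198, -0.486, 0.258] pointing down, gripper open.
Joint ranges: [-2.94, 2.94], [-0.97, 2.17], [0.19, 2.56], [-1.23, 4.37], [0.02, 3.11], [-2.88, 2.88]. Speed limits (rad/s): [2.39, 2.39, 3.01, 3.14, 3.14, 3.14].

### API

Orientations are given as a 3x3 rotation matrix whose columns are the frame's x, y, z axes.
In Python, from station import monitor, optics, workorder, arm gives the robot as it stands. The module is installed in compiled form; this text tells all that it offers.
- The arm moves only by the tool play_rows, never from a script. Its argument "increments" is one flat list of numbers, 7 for each row, row after row: the shift along the tool's x, y, z in mm, then the turn, a rotation vector about the tool's x, y, z in rad, then the gripper command: -1 is shut, 1 is fully open, values between are in proportion. A call has 1 to 20 rows; each row shifts and turns the commanded pose from where the row before left it, along the tool's axes as they then stand; what a row does not reach is not made up. A row lasts 1/12 s, in which the tool goes at most 41.7 mm and 7.16 degrees, less where a joint would pass 70% of its speed; a pose out of reach is approached as far as the arm can. A call with a gripper value outside its range is refused whole. The fingers move at their own pace and stop on an object; "newtons" is the grip in N (left out, the last holds). Time passes only in rows, so rows that do not move let the fingers close. It gives the time, the measured TCP pose, the force, the opening and the grip force at its end, in the units of the state.
- monitor.read_state(): the state, without advancing time (a new reading comes with each control period).
- optics.grab_frame(name): name is "scene" or "top" or "wrist"; returns a dict with "image" (400x640x3 uint8, blue, green, red), "fov_y" (degrees; the focal length in pixels is half the picture's height over the tangent of half this angle, whatever the lens; pixels are square), "cx", "cy" (the principal point, pixels), "position" and "orientation" of the camera in the world. Camera axes: x right, y up, looking along -z (the intrinsics and any distortion apply to the point x, -y, -z); pixel columns grow to the right and rows downward; lengths in m; the calibration is good to about 2 mm. A picture is of the moment at which its call begins. There is no depth.
- workorder.hand_in(): hands the job in; it is judged then, once.
The state is a dict: "clock": time; "q": joint angles; "joint_vel": joint speeds; "tau": joint torques, N m; "eef_pos": TCP position; "tool_rot": TCP orientation; "contact_force": force on the tool from outside, world axes, zero at the start; "wrist_torque": the same for the moment, N m; "width": finger opening in m; "grasp_force": force on a finger pad.
Only numpy, scipy, OpenCV 4.12 (cv2) and the standard library are available. Lean on these libraries where they do the work, as an engineer would, in place of code of your own. Each camera call takes 0.05 s, during which the arm holds its last target. There are 200 camera calls.

### The job

Fit the longer crank, the one with the cross-shaped bore, onto the four-splined leaning shaft of the hand generator: turn it until its bore lines up with the splines, then slide it down the shaft until its hub sits fully home, flat on the collar, and let go. Leave the small round-bored crank and everything else on the bench where it is.

Things in the scene. Friction and masses are not known exactly. Their poses are not given: they have to be found in the camera images.
- crank: Crank to fit, 0.26 kg. Square steel hub 34 x 34 x 36 mm tall with a cross-shaped bore right through along its z: two slots 9 mm wide, 23 mm long, one along its x, one along its y. Flat arm 18 wide, 9 mm thick, flush with the underside, runs along +x to 99 mm from the axis. Origin: bore axis at the hub's underside. Starts flat on the bench, z up, arm roughly towards the robot, on either side of the generator.
- crank_hub (a point): Centre of the crank hub's top face, on the bore axis, 36 mm above the crank's origin; axes as the crank's. The hub can be gripped across its flat faces at y = +17 and -17 mm. 
- crank_grip (a point): Top of the crank's black grip, 18 mm in diameter, that stands on the arm at x = 90 mm and ends 54 mm above the crank's underside.
- shaft: Generator's steel shaft, leaning 30 degrees from vertical towards the generator's -x (roughly the robot). Origin: on its axis on the flat top of the collar (36 mm diameter) where the hub must rest, 136 mm above the bench; z points out along the shaft. Cross section: two blades 6 mm thick, 20 mm across, one along its x, one along its y. The crank fits four ways round, every 90 degrees; all are right.
- shaft_tip (a point): Free end of the shaft, on its axis, 32 mm along z from the shaft's origin; its last 5 mm step in to blades 4 mm thick and 16 mm across, as a lead-in. The shaft turns about its z when more than about 0.12 N m is applied and otherwise stays; it starts at any angle, and its pose turns with it. The collar stands 14 mm proud of the drum's end.
- generator: Hand generator, fixed to the bench: grey drum 84 mm in diameter, 90 mm long, leaning 30 degrees towards the generator's -x, between two cheek plates (outer faces at y = +52 and -52 mm, 89 mm high) on a base plate 160 (x) by 130 (y) by 14 mm. Drum's highest edge: 145 mm above the bench. Origin: centre of the base plate's underside; z up.
- small_crank: A smaller crank for another machine, not to be used: round hub 32 mm in diameter and 26 mm tall with a plain round bore, arm reaching 60 mm along its +x, ball grip 22 mm in diameter. Origin: on the bore's axis at the underside. Lies flat; it and the crank may be on either side of the generator.
- calculator: Pocket calculator, 155 x 80 x 14 mm, long along its x; lies between the robot and the generator. Origin: centre of the underside.
- screwdriver: Screwdriver lying on the bench at the far left (+y), about 0.2 m long, handle towards the robot. Leave alone.
- mug: White mug, 80 mm in diameter, 80 mm tall, at the left rear. Origin: centre of the underside.
- brass_mass: Brass laboratory mass, 40 mm in diameter, 54 mm tall, at the right rear (-y). Origin: centre of the underside.
- eraser: White eraser, 45 x 20 x 12 mm, behind the generator. Origin: centre of the underside.
Things that resemble listed ones, but are neither listed nor needed, are in the scene too. What is shaped like the crank but orange, red or turquoise is not meant.

How it is judged:
By the outcome, as a careful person would: the job done as asked, in the order asked, and still so for the second after the job is handed in, with the robot touching nothing.
It also fails if it takes over 53 s, if anything falls off the work surface, if the arm or the gripper's body presses on something with over 40 N, if the wrist force passes 120 N, or if a joint passes its speed limit or range.

## Working session

There is one attempt and no reset: what is moved stays moved. The work goes in short steps, Python scripts to look and compute and a tool call to move; the robot and the scene stay as the last step left them, time stands still between calls to the robot, and variables do not carry over. Pictures are saved under pics/ and viewed, at most 10 in all, crops included, and the job is handed in when it is done.

Besides the shell and the picture viewer there is one more tool, called as a command line: name --argument value ..., lists and objects as JSON in quotes. play_rows: Moves the arm, as the interface text tells. Its arguments: {"type":"object","properties":{"increments":{"type":"array"},"newtons":{"type":"number"}},"required":["increments"]}

```bash
mkdir -p pics; cat > h.py <<'E'
import numpy as np, cv2
from station import monitor, optics, workorder, arm
def grab(n,save=None):
    f=optics.grab_frame(n)
    if save: cv2.imwrite(save,f["image"])
    return f
def ray(f,u,v):
    F=200/np.tan(np.radians(f["fov_y"])/2)
    d=np.array([(u-f["cx"])/F,-(v-f["cy"])/F,-1.0]); R=np.array(f["orientation"])
    d=R@d; return np.array(f["position"]),d/np.linalg.norm(d)
def onplane(f,u,v,z):
    p,d=ray(f,u,v); return p+d*(z-p[2])/d[2]
def proj(f,P):
    F=200/np.tan(np.radians(f["fov_y"])/2)
    c=np.array(f["orientation"]).T@(np.array(P)-np.array(f["position"]))
    return np.array([f["cx"]+F*c[0]/-c[2], f["cy"]-F*c[1]/-c[2]])
def tri(*obs):
    A=np.zeros((3,3));b=np.zeros(3)
    for f,u,v in obs:
        p,d=ray(f,u,v);M=np.eye(3)-np.outer(d,d);A+=M;b+=M@p
    return np.linalg.solve(A,b)
E
python3 - <<'E'
from h import *
a=grab("scene","pics/s1.png");b=grab("top","pics/t1.png")
for f in(a,b):print({k:f[k] for k in f if k!="image"})
print(arm.tips_ahead,[x for x in dir(arm) if x[0]!='_'])
print(monitor.read_state())
E
```

```text
{'fov_y': 43.23205072872426, 'cx': 321.95055045699047, 'cy': 201.63529745721914, 'position': array([ 1.06142379, -0.47168273,  1.14892518]), 'orientation': array([[ 0.74782679, -0.54148403,  0.38412257],
       [ 0.66372284,  0.62291716, -0.41406062],
       [-0.01506933,  0.56459655,  0.82522945]])}
{'fov_y': 57.47354830675747, 'cx': 313.5861362980318, 'cy': 190.4888806281897, 'position': array([0.4354098 , 0.04990532, 0.98204126]), 'orientation': array([[ 0.01704463,  0.98334584, -0.18094318],
       [-0.99969014,  0.02004389,  0.01476003],
       [ 0.01814101,  0.18063553,  0.98338279]])}
0.019 ['PlanningError', 'tips_ahead']
{'clock': 0.1, 'q': array([-1.40740550e+00,  3.13369996e-01,  1.49834555e+00, -5.87099234e-05,
        1.33102508e+00, -2.23420532e-01]), 'joint_vel': array([ 0.00073833, -0.00041609, -0.00098768, -0.0001585 ,  0.00031497,
        0.00108351]), 'tau': array([ 2.43151917e-03, -4.02815473e+01, -2.52640003e+01,  6.94754999e-02,
        3.42938618e-02, -6.20658170e-05]), 'eef_pos': array([ 0.19798187, -0.48601834,  0.25723646]), 'tool_rot': array([[ 9.26111394e-01,  3.77250086e-01, -2.43004302e-04],
       [ 3.77250112e-01, -9.26110734e-01,  1.12339889e-03],
       [ 1.98753436e-04, -1.13206591e-03, -9.99999339e-01]]), 'contact_force': array([ 1.26625588,  0.53285417, -0.11480384]), 'wrist_torque': array([-0.01440982,  0.0153203 ,  0.04895546]), 'grasp_force': 0.0, 'width': 0.0877813555513599}
```

View pics/s1.png

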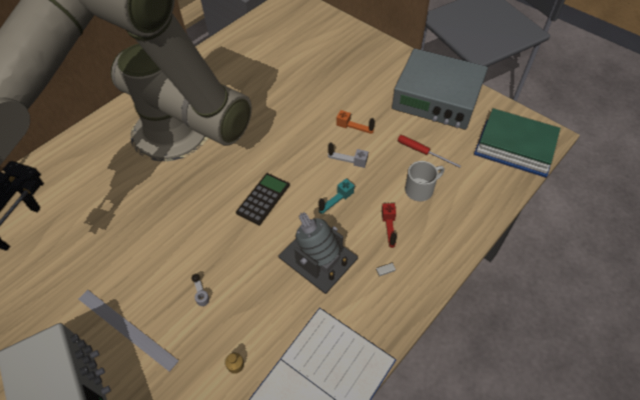

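View pics/t1.png

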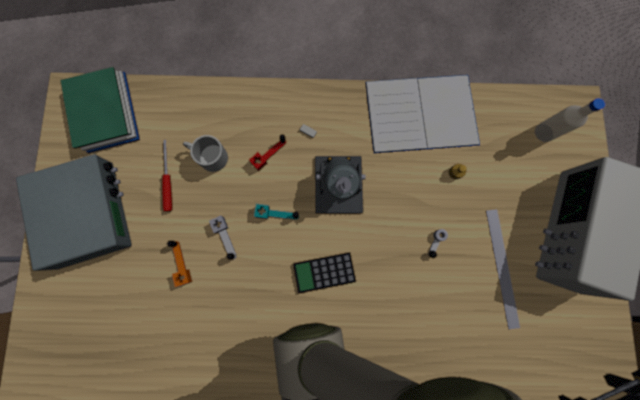

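Candidates in the top view: grey square hub (218,225), orange (180,280), red (257,160), turquoise (262,212), small round crank (440,235). By the description I choose the grey square hub at top (218,225), scene (361,158). A close crop will check that choice and also the shaft.

```bash
python3 - <<'E'
from h import *
a=cv2.imread("pics/s1.png");b=cv2.imread("pics/t1.png")
def c(i,u,v,r,s): return cv2.resize(i[v-r:v+r,u-r:u+r],(s,s),interpolation=cv2.INTER_CUBIC)
m=np.vstack([np.hstack([c(b,222,237,30,300),c(b,342,185,35,300)]),np.hstack([c(a,347,155,30,300),c(a,318,235,40,300)])])
cv2.imwrite("pics/c1.png",m)
f=grab("top")
for n,u,v,z in[("hub",218,226,.036),("grip",230,256,.054),("shaft tip",343,187,.164),("tip",343,187,.136),("gen base NE",362,156,.014),("g",315,158,.014),("g",316,213,.014),("g",363,213,.014)]:print(n,onplane(f,u,v,z).round(4))
E
```

```text
hub [0.5114 0.2806 0.036 ]
grip [0.4358 0.2416 0.054 ]
shaft tip [ 0.5954 -0.0295  0.164 ]
tip [ 0.6009 -0.0323  0.136 ]
gen base NE [ 0.7128 -0.0963  0.014 ]
g [0.7042 0.033  0.014 ]
g [0.5526 0.0279 0.014 ]
g [ 0.555  -0.0979  0.014 ]
```

View pics/c1.png

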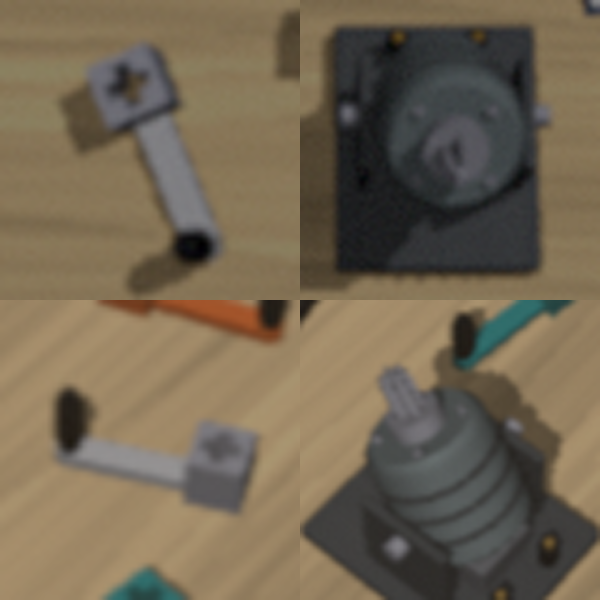

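The crop confirms it: grey square hub, cross bore, black grip (crank). The shaft tip is at about top (343,184), scene (303,215). I'll first look along the shaft with the empty gripper's wrist camera.

play_rows --increments '[31.6,-19.9,-1.3,0,0,0,1,31.6,-19.9,-1.3,0,0,0,1,31.6,-19.9,-1.3,0,0,0,1,31.6,-19.9,-1.3,0,0,0,1,31.6,-19.9,-1.3,0,0,0,1,31.6,-19.9,-1.3,0,0,0,1,31.6,-19.9,-1.3,0,0,0,1,31.6,-19.9,-1.3,0,0,0,1,31.6,-19.9,-1.3,0,0,0,1,31.6,-19.9,-1.3,0,0,0,1,31.6,-19.9,-1.3,0,0,0,1,31.6,-19.9,-1.3,0,0,0,1,31.6,-19.9,-1.3,0,0,0,1,31.6,-19.9,-1.3,0,0,0,1,31.6,-19.9,-1.3,0,0,0,1,0,0,0,-0.0395,0.097,0,1,0,0,0,-0.0395,0.097,0,1,0,0,0,-0.0395,0.097,0,1,0,0,0,-0.0395,0.097,0,1,0,0,0,-0.0395,0.097,0,1]'

```text
clock: 1.82
eef_pos: [0.5243, -0.031, 0.2775]
tool_rot: [[0.8, 0.325, 0.505], [0.377, -0.926, -0.001], [0.467, 0.191, -0.863]]
contact_force: [0.2, 0.9, -0.4]
width: 0.088
grasp_force: 0.0
```

```bash
python3 - <<'E'
from h import *
s=cv2.imread("pics/s1.png")
f=grab("wrist","pics/w1.png");st=monitor.read_state()
print({k:f[k] for k in f if k!="image"});print(st["eef_pos"],st["tool_rot"],st["q"],st["clock"])
R=st["tool_rot"];print("cam in tool",R.T@(f["position"]-st["eef_pos"]),R.T@f["orientation"])
a=grab("scene");b=grab("top")
T=tri((a,303.3,215),(b,343.2,184));print(T,proj(a,T),proj(b,T),proj(f,T))
E
```

```text
{'fov_y': 69.59065008567177, 'cx': 323.0904137115894, 'cy': 205.99259537493623, 'position': array([0.52737449, 0.00137783, 0.42547839]), 'orientation': array([[ 0.32555747,  0.91948616, -0.22035774],
       [-0.92591362,  0.35724395,  0.12272213],
       [ 0.19156277,  0.16407913,  0.9676682 ]])}
[ 0.5227026  -0.03046627  0.27591282] [[ 7.98634331e-01  3.24833872e-01  5.06622306e-01]
 [ 3.76817137e-01 -9.26287664e-01 -9.76947192e-05]
 [ 4.69246258e-01  1.90981989e-01 -8.62168098e-01]] [-0.36384692  0.06319012  1.83865372  0.26597743  0.75537386  0.67142328] 1.8667
cam in tool [ 0.08591361  0.00058513 -0.12658689] [[ 9.91368605e-04  9.45942375e-01  3.24333224e-01]
 [ 9.99999500e-01 -8.94259726e-04 -4.48458342e-04]
 [-1.34177610e-04  3.24333506e-01 -9.45942788e-01]]
[ 0.59924974 -0.0326032   0.16761806] [304.93625674 214.70427181] [344.50320428 185.07572877] [328.92775356 193.5638905 ]
```

View pics/w1.png

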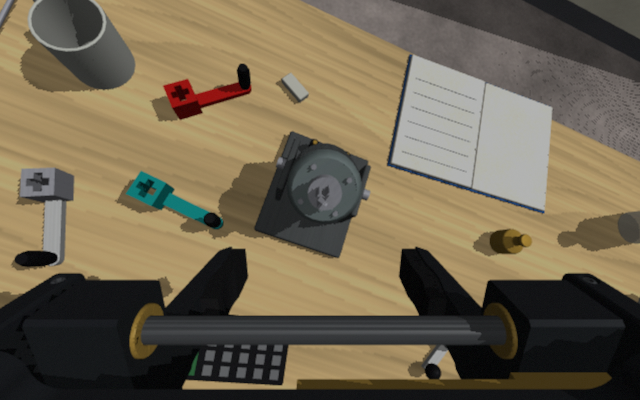

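Wrist view: shaft end at about (325,195), the target crank at (45,185), turquoise, red and small cranks elsewhere. I'll move nearer along the shaft for the spline angle.

play_rows --increments '[1.5,1,23,0,0,0,1,1.5,1,23,0,0,0,1,1.5,1,23,0,0,0,1,1.5,1,23,0,0,0,1,1,1,23,0,0,0,1,0,0,0,0,0,0,1]'

```text
clock: 2.47
eef_pos: [0.5899, -0.0327, 0.178]
tool_rot: [[0.805, 0.329, 0.493], [0.377, -0.926, 0.002], [0.458, 0.184, -0.87]]
contact_force: [-0.6, -0.3, -0.2]
width: 0.0883
grasp_force: 0.0
```

```bash
python3 - <<'E'
from h import *
f=grab("wrist");st=monitor.read_state()
np.savez("w2.npz",**f,eef=st["eef_pos"],R=st["tool_rot"])
print(st["eef_pos"],st["tool_rot"][:,2],proj(f,st["eef_pos"]),proj(f,[.599,-.0326,.1656]))
i=f["image"][210:310,270:400]
cv2.imwrite("pics/w2.png",cv2.resize(i,None,fx=6,fy=6,interpolation=cv2.INTER_CUBIC)[:600,:780])
E
```

```text
[ 0.58957765 -0.03272694  0.18001696] [ 0.49546326  0.00176068 -0.86862711] [324.82228365 283.05451248] [325.23261411 263.70661724]
```

View pics/w2.png

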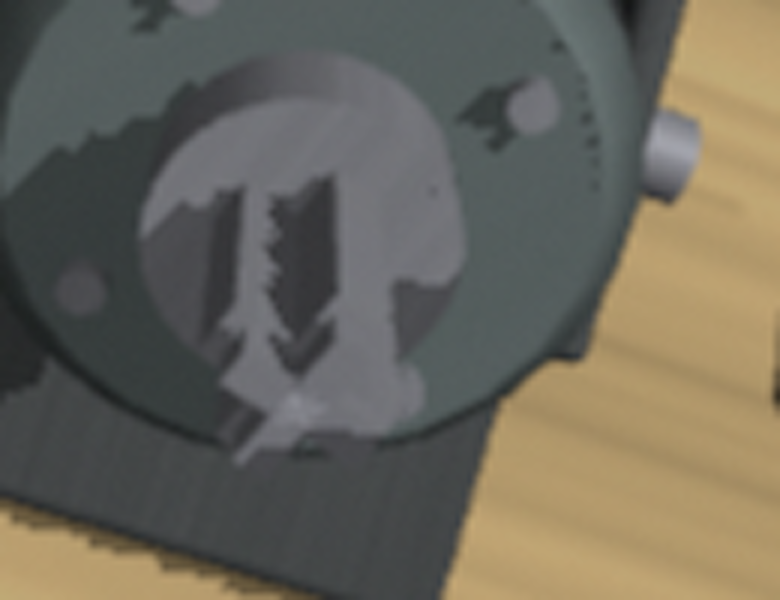

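```bash
python3 - <<'E'
from h import *
f=np.load("w2.npz")
g=cv2.cvtColor(f["image"],cv2.COLOR_BGR2GRAY)[255:297,295:350]
g=cv2.resize(g,None,fx=14,fy=14,interpolation=cv2.INTER_CUBIC)
g=cv2.createCLAHE(4,(3,3)).apply(cv2.normalize(g,None,0,255,cv2.NORM_MINMAX))
cv2.imwrite("pics/w3.png",g)
print(onplane(f,319.5,278,.1637), g.shape)
E
```

```text
[ 0.5906103  -0.03251165  0.1637    ] (588, 770)
```

View pics/w3.png

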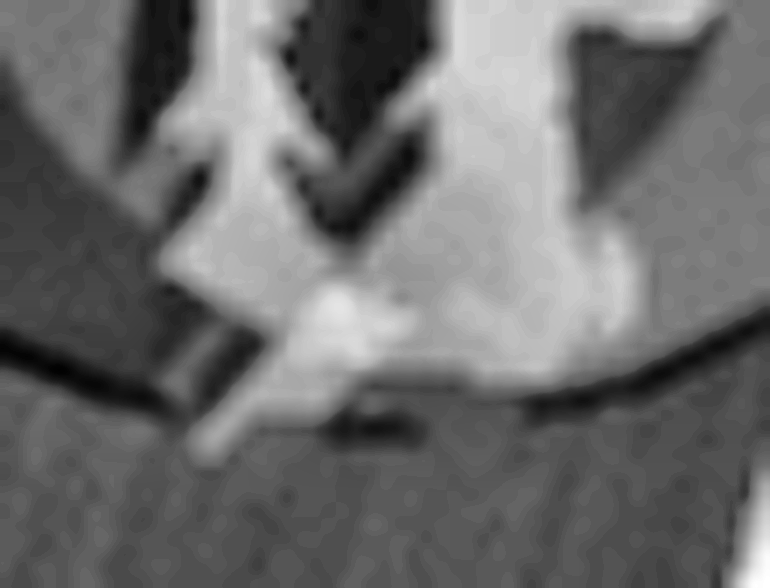

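The enhanced crop shows the stepped tip end-on: inner corners of the cross at (345,240) and (270,335), one blade running lower-left to (200,440). I'll convert that to an angle about the shaft.

```bash
python3 - <<'E'
from h import *
f=np.load("w2.npz")
f={k:f[k] for k in f.files}
yaw=np.radians(1.7)
gx=np.array([np.cos(yaw),np.sin(yaw),0]);gy=np.array([-np.sin(yaw),np.cos(yaw),0]);gz=np.array([0,0,1.])
z=gz*np.cos(np.pi/6)-gx*.5; ex=gx*np.cos(np.pi/6)+gz*.5; ey=gy
tip=onplane(f,319.8,277.9,.1637)
def pt(a,b):
    p,d=ray(f,295+a/14,255+b/14); q=p+d*((tip-p)@z)/(d@z); return np.array([(q-tip)@ex,(q-tip)@ey])*1000
for n,a,b in[("corner",(345,240),(270,335)),("LLedge",(270,340),(190,430)),("LLedge2",(280,400),(205,455)),("Vr",(345,240),(425,155)),("Vl",(345,240),(285,165))]:
    A,B=pt(*a),pt(*b);d=B-A;print(n,A.round(1),B.round(1),np.degrees(np.arctan2(d[1],d[0]))%90)
R=f["R"]; print("tip",tip,"tool x in shaft plane deg",np.degrees(np.arctan2(R[:,0]@ey,R[:,0]@ex)), "toolz.z",R[:,2]@z)
# crank from wrist image w2
W=f["image"]; cv2.imwrite("pics/w4.png",W)
E
```

```text
corner [3.4 1.4] [-1.7  2.7] 76.0736785337962
LLedge [-1.9  2.6] [-7.   4.1] 72.87977979865104
LLedge2 [-4.4  1.2] [-7.9  3.2] 60.958620867781065
Vr [3.4 1.4] [ 8.1 -0.2] 71.24280041136822
Vl [3.4 1.4] [5.8 4.8] 55.17460545424094
tip [ 0.59071573 -0.0326543   0.1637    ] tool x in shaft plane deg 20.69072337331535 toolz.z -0.9999018543746393
```

```bash
cat >> h.py <<'E'
from scipy.spatial.transform import Rotation as Rn
def plan(P,R,P2,R2):
    """translate first (in R), then rotate"""
    t=R.T@(np.array(P2)-P)*1000; r=Rn.from_matrix(R.T@R2).as_rotvec()
    print("trans mm",t.round(2),"|",np.linalg.norm(t).round(1),"rot",r.round(4),"|",np.linalg.norm(r).round(3))
def down(yaw):
    c,s=np.cos(yaw),np.sin(yaw); return np.array([[c,s,0],[s,-c,0],[0,0,-1.]])
def state():
    s=monitor.read_state(); return s,np.array(s["eef_pos"]),np.array(s["tool_rot"])
E
python3 - <<'E'
from h import *
s,P,R=state(); R2=down(np.radians(27.3))
P1=P-.06*R[:,2]
plan(P,R,P1,R2); plan(P1,R2,[.505,.275,.19],R2)
E
```

```text
trans mm [ -0.  -0. -60.] | 60.0 rot [ 0.2154 -0.4717 -0.0871] | 0.526
trans mm [  92.45 -298.7    42.13] | 315.5 rot [0. 0. 0.] | 0.0
```

play_rows --increments '[0,0,-30,0,0,0,1,0,0,-30,0,0,0,1,0,0,0,0.0431,-0.0943,-0.0174,1,0,0,0,0.0431,-0.0943,-0.0174,1,0,0,0,0.0431,-0.0943,-0.0174,1,0,0,0,0.0431,-0.0943,-0.0174,1,0,0,0,0.0431,-0.0943,-0.0174,1,9.2,-29.9,4.2,0,0,0,1,9.2,-29.9,4.2,0,0,0,1,9.2,-29.9,4.2,0,0,0,1,9.2,-29.9,4.2,0,0,0,1,9.2,-29.9,4.2,0,0,0,1,9.2,-29.9,4.2,0,0,0,1,9.2,-29.9,4.2,0,0,0,1,9.2,-29.9,4.2,0,0,0,1,9.2,-29.9,4.2,0,0,0,1,9.2,-29.9,4.2,0,0,0,1,0,0,40,0,0,0,1,0,0,40,0,0,0,1,0,0,0,0,0,0,1]'

```text
clock: 4.18
eef_pos: [0.5017, 0.2741, 0.1062]
tool_rot: [[0.889, 0.458, -0.005], [0.458, -0.889, -0.006], [-0.007, 0.003, -1.0]]
contact_force: [-0.3, 0.1, -1.2]
width: 0.0881
grasp_force: 0.0
```

```bash
python3 - <<'E'
from h import *
f=grab("wrist");s,P,R=state()
print(P,R.round(3),s["clock"],proj(f,[.511,.281,.036]),proj(f,[.436,.2416,.054]),proj(f,P))
i=f["image"];i=i[150:400,220:430];cv2.imwrite("pics/w5.png",cv2.resize(i,None,fx=2.4,fy=2.4,interpolation=cv2.INTER_CUBIC))
np.savez("w5.npz",**f)
E
```

```text
[0.50350757 0.27435644 0.10993901] [[ 0.889  0.458 -0.   ]
 [ 0.458 -0.889 -0.004]
 [-0.002  0.004 -1.   ]] 4.2333 [320.71947378 213.31027199] [321.75913144 325.40608518] [325.09150187 284.3557399 ]
```

View pics/w5.png

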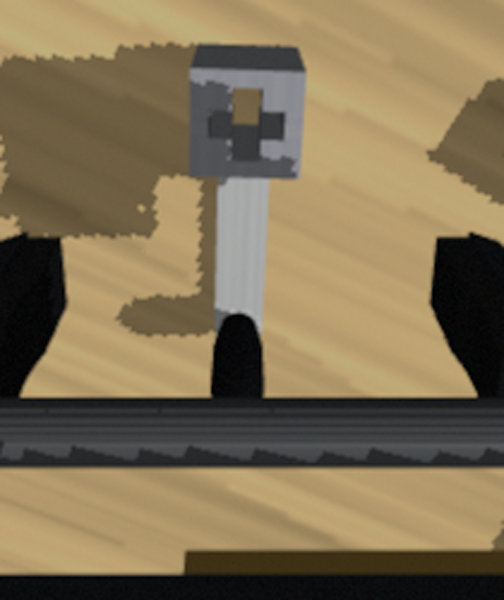

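The wrist crop shows the grey hub's top face with cross bore centred at crop (247,125), face corners (190,70), (305,70), (190,177), (299,180), arm towards the robot.

```bash
python3 - <<'E'
from h import *
f=np.load("w5.npz");f={k:f[k] for k in f.files}
s,P,R=state()
o=lambda a,b:onplane(f,220+a/2.4,150+b/2.4,.036)
C=o(247,125);cs=[o(*c) for c in[(190,70),(305,70),(190,177),(299,180)]]
print(C,np.mean(cs,0))
T=lambda d:((R.T@d)[:2]*1000).round(1)
print("edges tool",T(cs[1]-cs[0]),T(cs[3]-cs[2]),T(cs[2]-cs[0]),T(cs[3]-cs[1]))
C=(C+np.mean(cs,0))/2;C[2]=.026
plan(P,R,C,down(np.radians(27.3)))
E
```

```text
[0.51936925 0.28351788 0.036     ] [0.51902912 0.2836798  0.036     ]
edges tool [ 0.  33.4] [-1.  33.4] [-33.6  -0.9] [-34.6  -0.9]
trans mm [18.36 -1.34 83.9 ] | 85.9 rot [ 0.0036  0.0021 -0.0013] | 0.004
```

play_rows --increments '[9.2,-0.7,0,0,0,0,1,9.2,-0.6,0,0,0,0,1,0,0,25,0,0,0,1,0,0,25,0,0,0,1,0,0,20,0,0,0,1,0,0,15,0,0,0,1,0,0,0,0,0,0,0.5,0,0,0,0,0,0,0,0,0,0,0,0,0,-1,0,0,0,0,0,0,-1,0,0,0,0,0,0,-1,0,0,0,0,0,0,-1,0,0,0,0,0,0,-1,0,0,0,0,0,0,-1]' --newtons 40

```text
clock: 5.4
eef_pos: [0.521, 0.2843, 0.0264]
tool_rot: [[0.889, 0.458, 0.006], [0.458, -0.889, -0.001], [0.004, 0.004, -1.0]]
contact_force: [0.0, -0.4, -0.5]
width: 0.0367
grasp_force: 0.0
```

```bash
python3 - <<'E'
from h import *
f=grab("wrist");s,P,R=state()
print(P,R.round(3),s["width"],s["grasp_force"],s["contact_force"],s["q"].round(3))
np.savez("w6.npz",**f)
z=.036
print(proj(f,P+[0,0,.036-P[2]]))
i=f["image"][180:320,250:400];cv2.imwrite("pics/w6.png",cv2.resize(i,None,fx=4,fy=4,interpolation=cv2.INTER_CUBIC))
E
```

```text
[0.52098892 0.28434485 0.0263249 ] [[ 0.889  0.458  0.005]
 [ 0.458 -0.889 -0.001]
 [ 0.004  0.004 -1.   ]] 0.03377740011183438 39.656355722196395 [-1.01589942 -1.16729811  2.71634547] [ 0.303  0.725  1.506 -0.004  0.906  1.401]
[323.93241131 294.35288235]
```

View pics/w6.png

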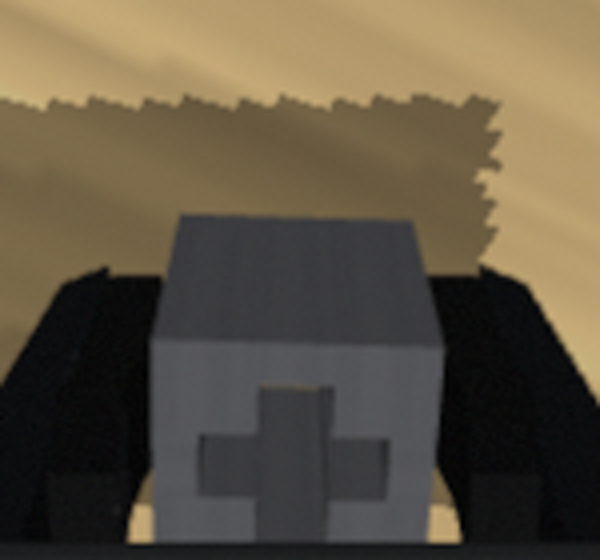

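The crank is gripped square across the hub (width 34 mm, 40 N); bore centre at crop (295,468). Now computing the carry.

```bash
cat > tgt.py <<'E'
from h import *
f=np.load("w6.npz");f={k:f[k] for k in f.files}
tip=np.array([.5907,-.0327,.1637]); yaw=np.radians(1.7)
gx=np.array([np.cos(yaw),np.sin(yaw),0]);ey=np.array([-np.sin(yaw),np.cos(yaw),0]);gz=np.array([0,0,1.])
zs=gz*np.cos(np.pi/6)-gx*.5; ex=gx*np.cos(np.pi/6)+gz*.5
def target(h,ang,off,dz=.0263):
    a=np.radians(ang); x=np.cos(a)*ex+np.sin(a)*ey; R2=np.column_stack([x,np.cross(-zs,x),-zs])
    return tip+(h+dz)*zs-R2@np.array([off[0],off[1],0]),R2
E
python3 - <<'E'
from tgt import *
s,P,R=state()
b=onplane(f,323.75,297,.036); off=(R.T@(b-P)); print("bore in tool mm",off*1000)
P1=P+[0,0,.22]
P2,R2=target(.05,-20,off)
plan(P,R,P1,R); plan(P1,R,P2,R); plan(P2,R,P2,R2); print(P2)
E
```

```text
bore in tool mm [-1.44942023 -0.0510054  -9.68168128]
trans mm [   0.95    0.78 -220.  ] | 220.0 rot [0. 0. 0.] | 0.0
trans mm [-116.82  298.28   16.43] | 320.8 rot [0. 0. 0.] | 0.0
trans mm [0. 0. 0.] | 0.0 rot [-0.0243  0.5313  0.777 ] | 0.942
[ 0.55374683 -0.03434064  0.23045002]
```

play_rows --increments '[0,0,-15,0,0,0,-1,0,0,-29.3,0,0,0,-1,0,0,-29.3,0,0,0,-1,0,0,-29.3,0,0,0,-1,0,0,-29.3,0,0,0,-1,0,0,-29.3,0,0,0,-1,0,0,-29.3,0,0,0,-1,0,0,-29.2,0,0,0,-1,-9.7,24.9,1.4,0,0,0,-1,-9.7,24.9,1.4,0,0,0,-1,-9.7,24.9,1.4,0,0,0,-1,-9.7,24.9,1.4,0,0,0,-1,-9.7,24.9,1.4,0,0,0,-1,-9.7,24.9,1.4,0,0,0,-1,-9.7,24.9,1.4,0,0,0,-1,-9.7,24.9,1.4,0,0,0,-1,-9.7,24.9,1.4,0,0,0,-1,-9.7,24.9,1.4,0,0,0,-1,-9.7,24.9,1.4,0,0,0,-1,-9.7,24.9,1.4,0,0,0,-1]'

```text
clock: 7.12
eef_pos: [0.5528, -0.0356, 0.2294]
tool_rot: [[0.889, 0.458, 0.004], [0.458, -0.889, -0.001], [0.003, 0.003, -1.0]]
contact_force: [-0.0, 0.3, -3.1]
width: 0.0339
grasp_force: 39.7
```

play_rows --increments '[0,0,0,-0.003,0.0664,0.0971,-1,0,0,0,-0.003,0.0664,0.0971,-1,0,0,0,-0.003,0.0664,0.0971,-1,0,0,0,-0.003,0.0664,0.0971,-1,0,0,0,-0.003,0.0664,0.0971,-1,0,0,0,-0.003,0.0664,0.0971,-1,0,0,0,-0.003,0.0664,0.0971,-1,0,0,0,-0.003,0.0664,0.0971,-1,0,0,0,0,0,0,-1,0,0,0,0,0,0,-1]'

```text
clock: 7.95
eef_pos: [0.5526, -0.0341, 0.2295]
tool_rot: [[0.826, -0.266, 0.497], [-0.315, -0.949, 0.016], [0.467, -0.17, -0.868]]
contact_force: [0.0, -0.1, -3.6]
width: 0.0342
grasp_force: 39.7
```

```bash
python3 - <<'E'
from tgt import *
s,P,R=state(); off=[-.00145,0,0]
print(P,s["contact_force"],s["width"],s["clock"],s["q"].round(2))
P2,R2=target(.05,-20,off);plan(P,R,P2,R2)
P2,R2=target(.006,-20,off);plan(P,R,P2,R2)
w=grab("wrist");print(proj(w,tip),proj(w,tip-.032*zs))
a=grab("scene");print(proj(a,tip))
i=cv2.resize(w["image"][150:310,220:420],(500,400),interpolation=cv2.INTER_CUBIC)
u,v=proj(a,tip).astype(int);j=cv2.resize(a["image"][v-40:v+40,u-30:u+30],(300,400),interpolation=cv2.INTER_CUBIC)
cv2.imwrite("pics/w7.png",np.hstack([i,j]))
E
```

```text
[ 0.55259104 -0.03411131  0.22952311] [ 0.03892092 -0.07114972 -3.62176636] 0.03418874754202124 7.95 [-0.35  0.19  1.82  0.31  0.67  1.34]
trans mm [ 1.46 -0.3  -0.23] | 1.5 rot [-0.0003  0.0033  0.003 ] | 0.004
trans mm [ 1.61 -0.28 43.77] | 43.8 rot [-0.0003  0.0033  0.003 ] | 0.004
[323.03646879 224.01737177] [323.03875799 209.78768708]
[302.28273827 213.62027932]
```

View pics/w7.png

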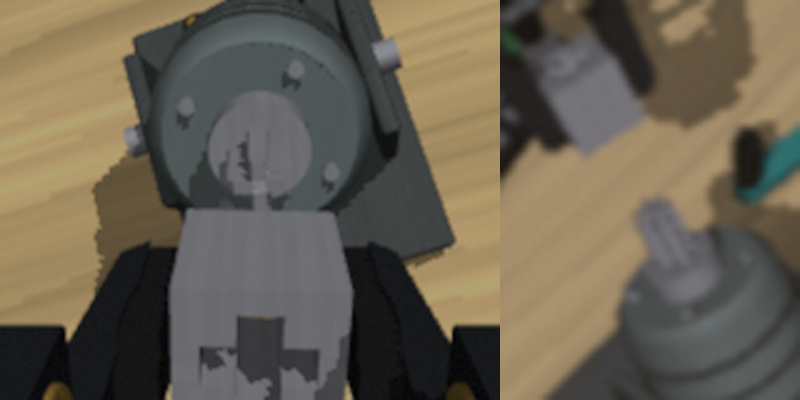

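Left: shaft tip at wrist px (324,225), within 1 px of prediction, with one blade running straight along the hub's slot direction; alignment is good. Descend.

play_rows --increments '[1.6,-0.3,0,0,0.003,0.003,-1,0,0,15,0,0,0,-1,0,0,15,0,0,0,-1,0,0,10,0,0,0,-1,0,0,4,0,0,0,-1,0,0,3,0,0,0,-1,0,0,3,0,0,0,-1,0,0,2,0,0,0,-1,0,0,0,0,0,0,-1,0,0,0,0,0,0,-1]'

```text
clock: 8.88
eef_pos: [0.5807, -0.0339, 0.1861]
tool_rot: [[0.821, -0.27, 0.502], [-0.32, -0.947, 0.014], [0.472, -0.173, -0.865]]
contact_force: [-0.7, -0.5, -3.4]
width: 0.0335
grasp_force: 39.7
```

```bash
python3 - <<'E'
from tgt import *
s,P,R=state(); off=[-.00145,0,0]
print(P,R.T@s["contact_force"],s["wrist_torque"],s["width"])
for h in(.0,-.032):
  P2,R2=target(h,-20,off);plan(P,R,P2,R2)
E
```

```text
[ 0.58068307 -0.0338785   0.1860816 ] [-1.96746642  1.24205085  2.57164346] [ 0.02022835  0.46285609 -0.03292231] 0.03345824340646687
trans mm [-1.18  0.03 -1.9 ] | 2.2 rot [-0.0003 -0.0031 -0.0028] | 0.004
trans mm [-1.28  0.04 30.1 ] | 30.1 rot [-0.0003 -0.0031 -0.0028] | 0.004
```

play_rows --increments '[-0.5,0,1.5,0,0,0,-1,0,0,1.5,0,0,0,-1,0,0,1.5,0,0,0,-1,0,0,1.5,0,0,0,-1,0,0,0,0,0,0,-1]'

```text
clock: 9.3
eef_pos: [0.5833, -0.0336, 0.18]
tool_rot: [[0.822, -0.27, 0.502], [-0.321, -0.947, 0.014], [0.471, -0.173, -0.865]]
contact_force: [0.5, -0.5, -3.9]
width: 0.0338
grasp_force: 39.7
```

```bash
python3 - <<'E'
from tgt import *
s,P,R=state(); off=[-.00145,0,0]
print(P,R.T@s["contact_force"],R.T@s["wrist_torque"],s["width"])
for h in(.0,-.032):
  P2,R2=target(h,-20,off);plan(P,R,P2,R2)
E
```

```text
[ 0.58327652 -0.03359326  0.18004144] [-1.26407878  1.02955628  3.55958328] [-0.11678213 -0.45735619  0.02587939] 0.03378037185420987
trans mm [-0.38 -0.04 -8.43] | 8.4 rot [-0.0003 -0.0023 -0.0029] | 0.004
trans mm [-0.45 -0.04 23.57] | 23.6 rot [-0.0003 -0.0023 -0.0029] | 0.004
```

8 mm past the tip without any contact force, so the splines are in the bore. Continuing.

play_rows --increments '[-0.3,0,2,0,0,0,-1,0,0,2,0,0,0,-1,0,0,2,0,0,0,-1,0,0,2,0,0,0,-1,0,0,2,0,0,0,-1,0,0,2,0,0,0,-1,0,0,2,0,0,0,-1,0,0,2,0,0,0,-1,0,0,2,0,0,0,-1,0,0,0,0,0,0,-1]'

```text
clock: 10.13
eef_pos: [0.5921, -0.0332, 0.1642]
tool_rot: [[0.822, -0.27, 0.502], [-0.321, -0.947, 0.014], [0.471, -0.173, -0.865]]
contact_force: [-0.3, -0.2, -3.1]
width: 0.0336
grasp_force: 39.7
```

```bash
python3 - <<'E'
from tgt import *
s,P,R=state(); off=[-.00145,0,0]
print(P,R.T@s["contact_force"],R.T@s["wrist_torque"],s["width"])
P2,R2=target(-.032,-20,off);plan(P,R,P2,R2)
E
```

```text
[ 0.5920925  -0.03322106  0.16422603] [-1.68616695  0.79408452  2.52295538] [-0.09107237 -0.42153854  0.0173193 ] 0.0335855388858989
trans mm [-0.12 -0.03  5.47] | 5.5 rot [-0.0003 -0.0022 -0.003 ] | 0.004
```

Remaining ≈5.5 mm. Go gently until contact.

play_rows --increments '[0,0,1.5,0,0,0,-1,0,0,1.5,0,0,0,-1,0,0,1,0,0,0,-1,0,0,1,0,0,0,-1,0,0,0.5,0,0,0,-1,0,0,0,0,0,0,-1]'

```text
clock: 10.63
eef_pos: [0.5948, -0.0332, 0.1599]
tool_rot: [[0.821, -0.27, 0.502], [-0.32, -0.947, 0.014], [0.472, -0.173, -0.865]]
contact_force: [-0.6, 0.4, -4.0]
width: 0.0336
grasp_force: 39.7
```

play_rows --increments '[0,0,0.5,0,0,0,-1,0,0,0.5,0,0,0,-1,0,0,0,0,0,0,-1]'

```text
clock: 10.88
eef_pos: [0.595, -0.0332, 0.1598]
tool_rot: [[0.822, -0.27, 0.502], [-0.32, -0.947, 0.014], [0.472, -0.172, -0.865]]
contact_force: [-11.0, 0.0, 7.2]
width: 0.0335
grasp_force: 39.7
```

```bash
python3 - <<'E'
from tgt import *
s,P,R=state(); off=[-.00145,0,0]
print(P,R.T@s["contact_force"],R.T@s["wrist_torque"],s["width"])
P2,R2=target(-.032,-20,off);plan(P,R,P2,R2)
E
```

```text
[ 0.59502517 -0.0331565   0.15979245] [ -5.66434946   1.69597952 -11.8106321 ] [-0.4990117  -1.02918135  0.04993278] 0.03352158726959285
trans mm [-0.42  0.06  0.16] | 0.5 rot [-0.0003 -0.0029 -0.0023] | 0.004
```

Contact at the expected depth. A little more press, then open partly and look.

play_rows --increments '[0,0,0.5,0,0,0,-1,0,0,0.3,0,0,0,-1,0,0,0,0,0,0,-1]'

```text
clock: 11.13
eef_pos: [0.5951, -0.0332, 0.1597]
tool_rot: [[0.822, -0.27, 0.502], [-0.32, -0.947, 0.014], [0.472, -0.172, -0.865]]
contact_force: [-20.6, -0.4, 15.8]
width: 0.0337
grasp_force: 39.7
```

play_rows --increments '[0,0,0,0,0,0,-0.1,0,0,0,0,0,0,0.1,0,0,0,0,0,0,0.4,0,0,0,0,0,0,0.6,0,0,0,0,0,0,0.6,0,0,0,0,0,0,0.6,0,0,-15,0,0,0,0.6,0,0,-20,0,0,0,0.6,0,0,-25,0,0,0,0.6,0,0,-30,0,0,0,0.6,0,0,-30,0,0,0,0.6,0,0,0,0,0,0,0.6]'

```text
clock: 12.13
eef_pos: [0.5354, -0.0352, 0.2672]
tool_rot: [[0.818, -0.269, 0.509], [-0.319, -0.948, 0.012], [0.479, -0.172, -0.861]]
contact_force: [-0.1, -0.0, 1.3]
width: 0.0705
grasp_force: 0.0
```

```bash
python3 - <<'E'
from tgt import *
s,P,R=state();print(P,s["contact_force"],s["width"],s["clock"])
w=grab("wrist");a=grab("scene");o=tip-.032*zs
print(proj(w,o+.036*zs),proj(a,o),proj(a,o+.036*zs))
i=cv2.resize(w["image"][140:300,220:420],(500,400),interpolation=cv2.INTER_CUBIC)
u,v=proj(a,tip).astype(int);j=cv2.resize(a["image"][v-30:v+50,u-30:u+30],(300,400),interpolation=cv2.INTER_CUBIC)
cv2.imwrite("pics/w8.png",np.hstack([i,j]))
E
```

```text
[ 0.53542186 -0.03516063  0.26716557] [-0.14920712 -0.03342725  1.26459005] 0.07047508065030654 12.1333
[323.97714689 213.58434906] [307.93384621 223.61252316] [301.56488984 212.35098549]
```

View pics/w8.png

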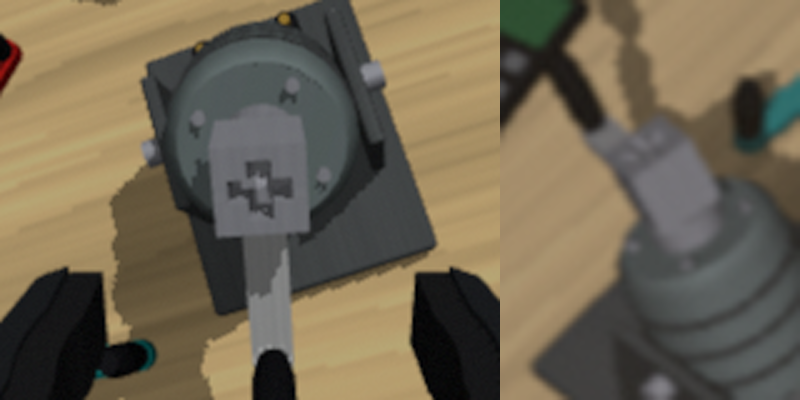

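The hub sits on the collar (scene crop, right), with the shaft end visible inside the bore and slightly below the top face at crop (261,187). One numeric check for residual tilt, using the black grip.

```bash
python3 - <<'E'
from tgt import *
s,P,R=state();o=tip-.032*zs;x=-R[:,0]
fs={n:grab(n) for n in("scene","wrist")}
for n,f in fs.items():
  for t in(0,3,6):
    Q=Rn.from_rotvec(np.radians(t)*np.cross(x,-zs)).as_matrix()
    c=[proj(f,o+Q@(.09*x+h*zs)) for h in(.054,.0315,.009)]
    print(n,t,np.round(c,1).tolist(),"hubtop",proj(f,o+Q@(.036*zs)).round(1))
  m=(f["image"].max(2)<45).astype(np.uint8)
  k,l,st,ce=cv2.connectedComponentsWithStats(m)
  u,v=c[1]
  for j in range(1,k):
    if np.hypot(*(ce[j]-[u,v]))<25 and st[j,4]>15: print(" black",st[j],ce[j].round(1))
E
```

```text
scene 0 [[285.3, 192.5], [289.3, 199.4], [293.1, 206.1]] hubtop [301.6 212.4]
scene 3 [[285.8, 193.6], [289.9, 200.6], [293.9, 207.5]] hubtop [301.3 212. ]
scene 6 [[286.3, 194.7], [290.5, 201.8], [294.7, 208.9]] hubtop [301.  211.8]
wrist 0 [[323.2, 311.4], [323.2, 296.2], [323.2, 283.0]] hubtop [323.3 211.6]
wrist 3 [[323.2, 310.4], [323.2, 294.5], [323.2, 280.8]] hubtop [323.3 213.6]
wrist 6 [[323.2, 309.1], [323.2, 292.6], [323.2, 278.4]] hubtop [323.2 215.6]
 black [321 279  17  37 536] [328.9 297.6]
```

Hub-to-grip spacing in the wrist view matches zero tilt (about 85 px seen, 84.6 predicted at 0°, 80.9 at 3°), so the crank is flat on the collar. Handing in.

```bash
python3 -c "
from station import workorder
print(workorder.hand_in())"
```

```text
the job is handed in; nothing more can be done
None
```

The long grey crank with the cross-shaped bore is on the splined shaft, its hub flat on the collar as far as the images and contact force show; I let go, backed the gripper clear, touched nothing else on the bench, and handed the job in at about 12 s.

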